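# Lock the quarter-turn fastener of the loaded sample carrier

## Task

The blue sample carrier with the tubes inside is ready for the courier, but its lid fastener is still open. Press its red wing straight down and turn it a quarter turn clockwise (seen from above) until the cam catches and holds it down across the carrier, then let go without pushing the carrier out of its place; leave the white carrier, which is already locked, alone.

Things in the scene. Friction and masses are not known exactly. Their poses are not given: they have to be found in the camera images.
- wing (a point): Point on the turning axis of the red wing on the blue carrier's lid, 3 mm below the wing's top edge, 100 mm above the worktop when open; moves with the wing. The wing is an upright blade 36 mm long (x axis), 9 thick (y), 24 tall (z up), on a black disc 40 mm across whose top is 21 mm below this point. Open it lies along the carrier's long side (white dots), locked across it (green bars).
- stud_press (a joint): How far the wing is pressed down, m: 0 raised (open), 0.010 bottom stop. A spring pushes it up, 3 N at the top to 9 N at the bottom. It turns only while pressed 0.007 or more; after the turn, once let go, the spring lifts it into the catch, where it rests at about 0.004.
- stud_turn (a joint): Turn of the wing, rad: 0 open, growing clockwise seen from above; locked at 1.57 (the catch takes it from about 1.4), stop at 1.66. Turning takes less than 0.1 N m.
- white_carrier: White carrier, empty and already locked, with the same red wing (across, low). Origin: centre of its underside, x along its long side, z up. Both carriers are loose, about 1 kg boxes on rubber feet, 154 x 134 mm, 62 mm high to the top of the clear lid, the wing at the lid's middle; the blue one holds four tubes.

How it is judged:
By the outcome, as a careful person would: the job done as asked, in the order asked, and still so for the second after the job is handed in, with the robot touching nothing.
It also fails if it takes over 32 s, if anything falls off the work surface, if the arm or the gripper's body presses on something with over 40 N, if the wrist force passes 120 N, or if a joint passes its speed limit or range.

## Robot

A 6-joint arm with a two-finger parallel gripper is mounted at the origin on the work surface; the furniture and walls round the work are solid. World frame = base frame: x ahead of the robot, y to its left, z up, the work surface at z = 0. Lengths are in mm, angles in rad, forces in N, time in s.
With the tool pointing down it reaches from about 300 to 775 mm from the base axis. Payload 14.6 kg.
Tool frame: the origin (TCP) lies midway between the tips of the shut fingers; the grasp point (between the pads) lies 19 mm behind it; z points along the fingers, y is the line along which they close (so a half turn about z gives the same grasp; the last joint's range is limited). The gripper opens to 85 mm and grips with 20 to 120 N. Pads are 22 mm wide; open, the fingers measure 114 mm over their backs; the gripper's body (76 mm by 85 mm) begins 54 mm behind the grasp point. The pads swing forward as they close: fully open they stand 13 mm farther back than shut.
Start: joints at [-1.352, 0.3, 1.521, -0, 1.321, -0.067], TCP at [155.052, -527.682, 231.281] pointing down, gripper open.
Joint ranges: [-3.03, 3.03], [-0.79, 2.21], [0.23, 2.52], [-1.04, 4.18], [0, 3.07], [-2.55, 2.55]. Speed limits (rad/s): [2.22, 2.22, 2.57, 3.14, 3.14, 3.14].

## Interface

Orientations are given as a rotation vector (axis times angle).
In Python, from workcell import arm gives the robot as it stands. The module is installed in compiled form; this text tells all that it offers.
- The arm moves only by the shell command python3 -m handwheel 'ROWS' [FORCE]. ROWS is JSON, one flat list of numbers, 7 for each row, row after row: the shift along the tool's x, y, z each as a share of 0.12 m, from -1 to 1, then the turn, a rotation vector about the tool's x, y, z each as a share of pi/2 rad, from -1 to 1, then the opening, from -1 (shut) to 1 (fully open). In form: [tx, ty, tz, wx, wy, wz, fingers, tx, ty, tz, wx, wy, wz, fingers, ...]. A call has 1 to 5 rows; each row is the pose to reach, as a shift and turn from the pose commanded when the call began, along the tool's axes at that moment; what a row does not reach only later rows make up. A row lasts 1/8 s, in which the tool goes at most 62.5 mm and 10.7 degrees, less where a joint would pass 70% of its speed; a pose out of reach is approached as far as the arm can. A call with a number of a shift or a turn outside -1 to 1 is refused whole. A call with a gripper value outside its range is refused whole. The fingers move at their own pace and stop on an object; FORCE is the grip in N (left out, the last holds). Time passes only in rows, so rows that repeat a pose let the fingers close. It gives the time, the measured TCP pose, the force, the opening and the grip force at its end, in the units of the state.
- arm.sense(): the state, without advancing time (a new reading comes with each control period).
- arm.get_image(name): name is "side" or "top" or "wrist"; returns a dict with "image" (384x512x3 uint8, blue, green, red), "fov_y" (degrees; the focal length in pixels is half the picture's height over the tangent of half this angle, whatever the lens; pixels are square), "cx", "cy" (the principal point, pixels), "extrinsics" (4x4, takes a point from camera to world coordinates). Camera axes: x right, y up, looking along -z (the intrinsics and any distortion apply to the point x, -y, -z); pixel columns grow to the right and rows downward; lengths in mm; the calibration is good to about 2 mm. A picture is of the moment at which its call begins. There is no depth.
- arm.finish_job(): hands the job in; it is judged then, once.
Trained networks look in a picture, given as the dict that the camera call returned (one of the last four; its "shot" number tells which), for a name from the list of things; names that differ only in an ending like _2 or _b are one class to them, and where a whole thing is asked for, a point or a joint stands for the part that bears it (a point fixed in the world has none). Each returns a list of dicts, best first, with "score" (0 to 1); they miss things now and then, are a little off and sometimes report something else, mostly with a low value. They report only what shows in the picture. A call takes as long as a camera call.
- arm.cut_out(name, picture): "mask" (384x512 bool, what is visible of it) and "xy" ([column, row] in pixels, amid what is visible of it).
- arm.mark_of(name, picture): "xy" ([column, row] in pixels: a listed point, or the origin of a listed thing).
The state is a dict: "time_s": time; "joints": joint angles; "joint_velocities": joint speeds; "joint_efforts": joint torques, N m; "tcp_pos": TCP position; "orientation": TCP orientation; "force": force on the tool from outside, world axes, zero at the start; "wrist_torque": the same for the moment, N m; "finger_gap": finger opening in mm; "finger_force": force on a finger pad.
Only numpy, scipy, OpenCV 4.12 (cv2) and the standard library are available. Lean on these libraries where they do the work, as an engineer would, in place of code of your own. Each camera call takes 0.05 s, during which the arm holds its last target. There are 200 camera calls.

## Working session

There is one attempt and no reset: what is moved stays moved. The work goes in short steps, Python scripts to look and compute and a shell command to move; the robot and the scene stay as the last step left them, time stands still between calls to the robot, and variables do not carry over. Pictures are saved under pics/ and viewed, at most 10 in all, crops included, and the job is handed in when it is done.

```bash
mkdir -p pics; cat > h.py <<'E'
import numpy as np, cv2
from workcell import arm
from scipy.spatial.transform import Rotation as R
def ray(p,xy):
    f=192/np.tan(np.radians(p["fov_y"])/2); E=np.array(p["extrinsics"])
    d=np.array([(xy[0]-p["cx"])/f,-(xy[1]-p["cy"])/f,-1.]); return E[:3,3],E[:3,:3]@d
def atz(p,xy,z):
    o,d=ray(p,xy); return o+d*(z-o[2])/d[2]
def tri(rs):
    A=0;b=0
    for o,d in rs:
        d=d/np.linalg.norm(d);P=np.eye(3)-np.outer(d,d);A=A+P;b=b+P@o
    return np.linalg.solve(A,b)
E
python3 - <<'E'
from h import *
np.set_printoptions(precision=1,suppress=True)
print(arm.sense())
ims=[]
for n in("top","side","wrist"):
    p=arm.get_image(n); ims.append(p["image"])
    print(n,[k for k in p if k!="image"],p["fov_y"],np.array(p["extrinsics"])[:3,3])
    for m in arm.mark_of("wing",p)[:3]: print(m["score"],m["xy"],atz(p,m["xy"],100))
    for m in arm.mark_of("white_carrier",p)[:2]: print(' wc',m["score"],m["xy"],atz(p,m["xy"],0))
    cv2.imwrite(f"pics/{n}0.png",p["image"])
E
```

```text
{'time_s': 0.0, 'joints': array([-1.4,  0.3,  1.5,  0. ,  1.3, -0.1]), 'joint_velocities': array([ 0.,  0., -0.,  0., -0.,  0.]), 'joint_efforts': array([ -0. , -54.4, -36.2,  -0. ,   0. ,   0. ]), 'tcp_pos': array([ 155. , -527.5,  230.7]), 'orientation': array([-3.1, -0.4,  0. ]), 'force': array([-0.7, -0.2,  1.2]), 'wrist_torque': array([ 0. ,  0.1, -0. ]), 'finger_force': 0.0, 'finger_gap': 85.35648785182127}
top ['fov_y', 'cx', 'cy', 'extrinsics', 'shot'] 43.36607219635834 [ 433.3  -33.8 1204.5]
0.69 [338.4, 212.8] [ 458.4 -236.4  100. ]
 wc 0.61 [182.7, 218.7] [452.8 133.9   0. ]
side ['fov_y', 'cx', 'cy', 'extrinsics', 'shot'] 47.520769785872375 [ 263.1 -643.8  653.3]
0.63 [278.8, 263.7] [ 462.3 -240.5  100. ]
 wc 0.7 [213.5, 174.7] [460.3 131.6   0. ]
 wc 0.58 [276.4, 266.5] [ 491.4 -172.2    0. ]
wrist ['fov_y', 'cx', 'cy', 'extrinsics', 'shot'] 63.59036217096056 [ 218.1 -509.5  372.6]
```

View pics/top0.png

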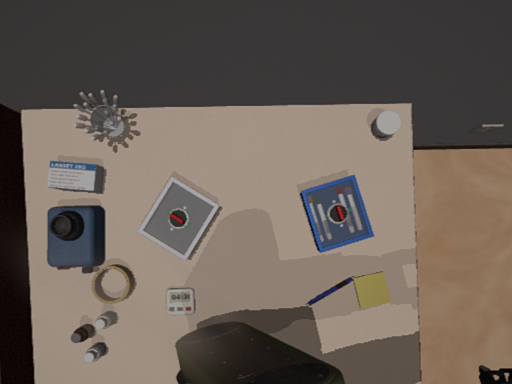

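View pics/side0.png

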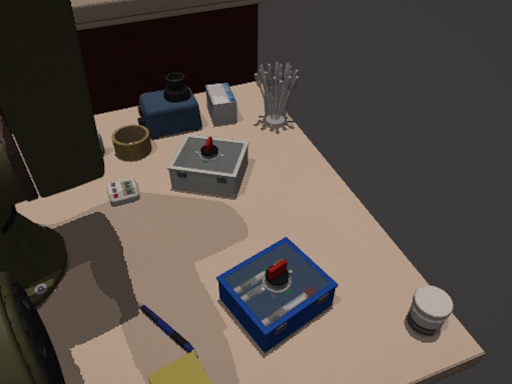

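```bash
python3 - <<'E'
from h import *
np.set_printoptions(precision=3,suppress=True)
s=arm.sense(); M=R.from_rotvec(s["orientation"]).as_matrix(); print(M)
print("shift to above wing, tool mm",M.T@(np.array([460,-238,200])-s["tcp_pos"]))
rs=[]
for n in("top","side"):
    p=arm.get_image(n); c=arm.cut_out("wing",p); rs.append(ray(p,arm.mark_of("wing",p)[0]["xy"]))
    im=p["image"].astype(int); red=(im[...,2]>110)&(im[...,1]<60)&(im[...,0]<60)
    m=c[0]["mask"]; print(n,c[0]["score"],m.sum(),c[0]["xy"])
    y,x=np.nonzero(red&cv2.dilate(m.astype(np.uint8),np.ones((3,3))).astype(bool))
    if len(x)<3: continue
    W=np.array([atz(p,(a,b),100) for a,b in zip(x,y)])[:,:2]; u,S,v=np.linalg.svd(W-W.mean(0)); print(len(x),W.mean(0),np.degrees(np.arctan2(v[0,1],v[0,0])))
print(tri(rs))
p=arm.get_image("top")
print([atz(p,q,62)[:2] for q in [(303,191),(355,177),(373,237),(320,251)]])
E
```

```text
[[ 0.959  0.282 -0.   ]
 [ 0.282 -0.959  0.   ]
 [ 0.    -0.    -1.   ]]
shift to above wing, tool mm [ 374.226 -191.942   31.26 ]
top 0.69 218 [338.3, 211.3]
43 [ 458.83 -240.89] -161.64311559112707
side 0.95 433 [275.3, 274.0]
69 [ 458.784 -242.053] -162.49803876771082
[ 453.554 -241.141   94.952]
[array([ 512.49 , -160.578]), array([ 543.757, -285.229]), array([ 400.584, -323.845]), array([ 369.916, -197.474])]
```

```bash
python3 -m handwheel '[0.5,-0.26,0,0,0,0,0, 1,-0.52,0,0,0,0,0, 1,-0.52,0,0,0,0,0]' 30; python3 -m handwheel '[0.5,-0.26,0,0,0,0,0, 1,-0.52,0,0,0,0,0, 1,-0.52,0,0,0,0,0]';python3 -m handwheel '[0.4,-0.26,0,0,0,0,0, 0.8,-0.52,0.1,0,0,0,0, 0.8,-0.52,0.2,0,0,0,0,0.8,-0.52,0.2,0,0,0,0]'
python3 - <<'E'
from h import *
np.set_printoptions(precision=3,suppress=True)
s=arm.sense(); print(s["joints"],s["tcp_pos"])
for n in("wrist","top","side"):
    p=arm.get_image(n)
    for m in arm.mark_of("wing",p)[:2]: print(n,m["score"],m["xy"],atz(p,m["xy"],100))
    if n=="wrist": cv2.imwrite("pics/w1.png",p["image"])
E
```

```text
time_s: 1.18
tcp_pos: [254.5, -432.0, 231.6]
orientation: [3.108, 0.452, 0.001]
force: [-1.0, -0.3, 0.5]
finger_gap: 42.8
finger_force: 0.0
time_s: 1.55
tcp_pos: [351.8, -338.6, 231.4]
orientation: [3.109, 0.452, 0.0]
force: [-0.0, -0.6, -0.6]
finger_gap: 42.7
finger_force: 0.0
time_s: 2.05
tcp_pos: [423.9, -254.1, 206.5]
orientation: [-3.109, -0.447, 0.002]
force: [-0.7, -0.3, 0.6]
finger_gap: 42.9
finger_force: 0.0
[-0.614  0.2    1.706 -0.     1.238  0.672] [ 423.912 -254.097  206.474]
wrist 0.83 [254.2, 146.1] [ 458.428 -242.18   100.   ]
top 0.56 [340.5, 211.3] [ 461.756 -241.317  100.   ]
side 0.55 [276.2, 264.6] [ 457.686 -240.712  100.   ]
```

View pics/w1.png

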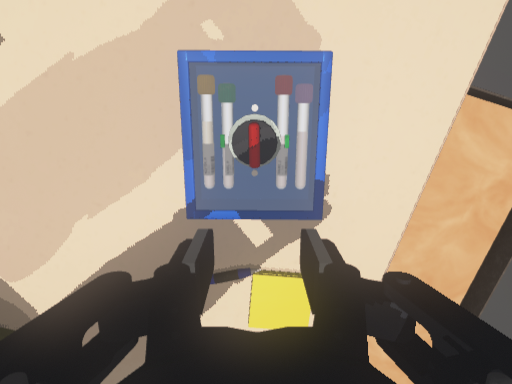

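```bash
python3 -m handwheel '[0.305,-0.018,0.3,0,0,0,0, 0.305,-0.018,0.6,0,0,0,0, 0.305,-0.018,0.6,0,0,0,0,0.305,-0.018,0.6,0,0,0,0]'
python3 - <<'E'
from h import *
np.set_printoptions(precision=3,suppress=True)
s=arm.sense(); print(s["joints"],s["tcp_pos"]); M=R.from_rotvec(s["orientation"]).as_matrix()
p=arm.get_image("wrist")
for m in arm.mark_of("wing",p)[:2]:
    w=atz(p,m["xy"],100); print(m["score"],m["xy"],w,M.T@(w-s["tcp_pos"]))
im=p["image"].astype(int); red=(im[...,2]>100)&(im[...,1]<70)&(im[...,0]<70)
red[:, :200]=0; red[:,312:]=0
y,x=np.nonzero(red); W=np.array([(M.T@(atz(p,(a,b),103)-s["tcp_pos"]))[:2] for a,b in zip(x,y)])
u,S,v=np.linalg.svd(W-W.mean(0),full_matrices=False);print(len(x),W.mean(0),W.min(0),W.max(0),np.degrees(np.arctan2(v[0,1],v[0,0])))
cv2.imwrite("pics/w2.png",p["image"])
E
```

```text
time_s: 2.85
tcp_pos: [459.4, -241.6, 136.9]
orientation: [3.109, 0.446, 0.002]
force: [-0.1, -0.1, -0.6]
finger_gap: 42.6
finger_force: 0.0
[-0.555  0.331  1.714 -0.     1.095  0.731] [ 459.445 -241.593  136.862]
0.71 [255.5, 219.5] [ 459.477 -241.288  100.   ] [ 0.074 -0.332 36.862]
665 [0.205 0.011] [-16.119  -4.194] [17.066  4.271] 179.7916299312502
```

View pics/w2.png

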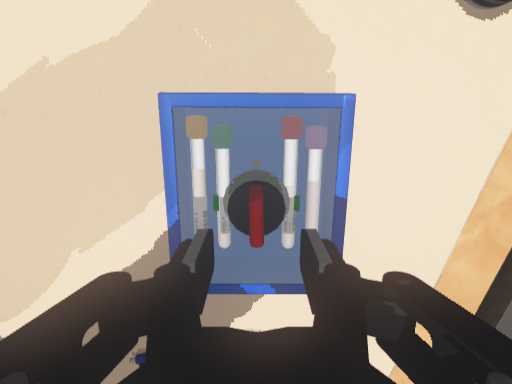

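The wing (red, 256,217) is centred between the fingers and parallel to them. Descend and close.

```bash
python3 -m handwheel '[0,0,0.2,0,0,0,0, 0,0,0.41,0,0,0,0, 0,0,0.41,0,0,0,0,0,0,0.41,0,0,0,-0.3]' 35; python3 -m handwheel '[0,0,0,0,0,0,-1,0,0,0,0,0,0,-1,0,0,0,0,0,0,-1,0,0,0,0,0,0,-1]' 35
```

```text
time_s: 3.45
tcp_pos: [459.7, -241.4, 87.7]
orientation: [3.108, 0.447, 0.003]
force: [0.6, 0.1, 1.0]
finger_gap: 30.1
finger_force: 0.0
time_s: 3.95
tcp_pos: [459.5, -241.2, 86.5]
orientation: [3.109, 0.447, 0.002]
force: [2.0, -2.1, 3.4]
finger_gap: 7.9
finger_force: 37.9
```

```bash
python3 -m handwheel '[0,0,0.035,0,0,0,-1,0,0,0.07,0,0,0,-1,0,0,0.07,0,0,0,-1]'
```

```text
time_s: 4.32
tcp_pos: [459.6, -241.2, 77.8]
orientation: [3.109, 0.447, 0.002]
force: [1.9, -1.2, 8.3]
finger_gap: 8.0
finger_force: 38.6
```

```bash
python3 -m handwheel '[0,0,0,0,0,0.1,-1,0,0,0,0,0,0.2,-1,0,0,0,0,0,0.3,-1,0,0,0,0,0,0.4,-1,0,0,0,0,0,0.5,-1]'; python3 -m handwheel '[0,0,0,0,0,0.1,-1,0,0,0,0,0,0.2,-1,0,0,0,0,0,0.3,-1,0,0,0,0,0,0.4,-1,0,0,0,0,0,0.5,-1]'
python3 -c "
from h import *
s=arm.sense();print(s['joints'],s['wrist_torque'],s['force'],R.from_rotvec(s['orientation']).as_matrix()[:,0])"
```

```text
time_s: 4.95
tcp_pos: [459.5, -241.8, 78.1]
orientation: [3.041, -0.784, 0.003]
force: [0.4, -6.8, 7.4]
finger_gap: 8.0
finger_force: 38.6
time_s: 5.58
tcp_pos: [459.1, -242.1, 78.0]
orientation: [2.509, -1.888, 0.002]
force: [-3.5, -9.7, 8.0]
finger_gap: 8.0
finger_force: 38.6
[-5.55123973e-01  4.15443785e-01  1.75549549e+00 -1.94705128e-03
  9.69262499e-01  2.30702894e+00] [-1.58327179  0.61048589  0.08985566] [-3.50903712 -9.73312141  7.96652927] [ 0.27687468 -0.96090372  0.00210897]
```

```bash
python3 -m handwheel '[0.0075,0.005,0,0,0,0.01,-1,0.0075,0.005,0,0,0,0.01,-1]';python3 -m handwheel '[0,0,-0.015,0,0,0,-1,0,0,-0.03,0,0,0,-1,0,0,-0.03,0,0,0,-1]' 20
```

```text
time_s: 5.82
tcp_pos: [459.0, -242.3, 77.9]
orientation: [2.5, -1.903, 0.001]
force: [0.8, -2.0, 8.7]
finger_gap: 7.8
finger_force: 38.6
time_s: 6.2
tcp_pos: [459.0, -242.3, 81.4]
orientation: [2.5, -1.902, 0.001]
force: [1.2, -2.0, 6.2]
finger_gap: 8.2
finger_force: 38.3
```

```bash
python3 -m handwheel '[0,0,-0.01,0,0,0,-0.6,0,0,-0.01,0,0,0,0,0,0,-0.01,0,0,0,0,0,0,-0.01,0,0,0,0]';python3 -m handwheel '[0,0,-0.2,0,0,0,0,0,0,-0.6,0,0,0,0,0,0,-1,0,0,0,0,0,0,-1,0,0,0,0]'
python3 - <<'E'
from h import *
np.set_printoptions(precision=1,suppress=True)
rs=[]
for n in("wrist","top","side"):
    p=arm.get_image(n)
    for m in arm.mark_of("wing",p)[:1]: print(n,m["score"],m["xy"],atz(p,m["xy"],96))
    if n!="top": cv2.imwrite(f"pics/{n}3.png",p["image"])
E
```

```text
time_s: 6.7
tcp_pos: [458.7, -241.9, 82.3]
orientation: [2.5, -1.902, -0.001]
force: [0.5, -0.4, -0.4]
finger_gap: 42.4
finger_force: 0.0
time_s: 7.2
tcp_pos: [459.9, -242.6, 205.9]
orientation: [-2.5, 1.902, -0.01]
force: [0.8, 0.1, -0.4]
finger_gap: 42.3
finger_force: 0.0
wrist 0.89 [259.0, 189.2] [ 458.6 -244.2   96. ]
top 0.46 [339.3, 210.7] [ 463.3 -239.3   96. ]
side 0.6 [275.5, 265.9] [ 457.  -239.8   96. ]
```

View pics/wrist3.png

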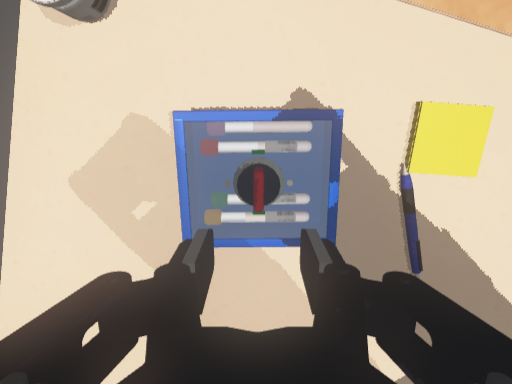

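View pics/side3.png

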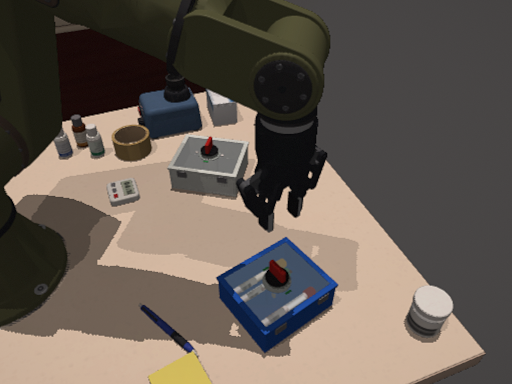

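```bash
python3 -c "
from workcell import arm
print(arm.finish_job())"
```

```text
the job is handed in; nothing more can be done
None
```

The blue carrier's wing is pressed down, turned about 90° clockwise and let go; the last pictures show it lying across the carrier between the green bars. The carrier is still in its place, the white one was not touched, and the job was handed in at about 7 s. I did not measure the wing's height in the catch, though it stayed across after release and sat slightly lower in the side view.

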